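# Cull the bent strip, then cover and clamp the enclosure

## Task

First take the bent strip out of the grey enclosure and leave it in the orange reject tray, keeping the two straight strips inside. Then lift the cover out of the rack by its edge, lay it on the yellow sloping rest handle up and let go, take it again by the handle and set it fully home on the enclosure, without dropping or forcing it. Once the cover is on and let go, swing the red clamp fully down over it; leave everything else on the bench where it is.

Things in the scene. Friction and masses are not known exactly. Their poses are not given: they have to be found in the camera images.
- box: grey open-topped steel enclosure, 174 (x) x 124 (y) x 70 mm high outside, walls and floor 6 mm, fixed to the table; origin under its centre, z up. Three strips lie in it side by side along x, about 36 mm apart. The red clamp is hinged on the outside of its -x end wall
- box_rim (a point): centre of the enclosure's mouth at rim height (70 mm above its underside); axes as the enclosure
- clamp (a joint): red clamp arm of the enclosure, 24 mm wide, 8 mm thick, reaching 58 mm from its hinge pin; rad: 0 = closed (level, pointing to the enclosure's +x over the cover, its underside 1.5 mm above a seated cover), 1.57 = upright, up to 2.1 = leaning outward (-x); turns about the enclosure's y; stiff enough to stay where it is left
- clamp_hinge (a point): the clamp's hinge pin: 107 mm from the enclosure's centre towards -x and 80 mm above its underside; axes as the enclosure
- clamp_tip (a point): free end of the clamp arm, mid width, 58 mm from the pin
- strip1: good brass strip, straight and flat, 150 (x) x 24 x 6 mm; origin under its centre
- strip2: another good strip, the same
- bent: spoilt brass strip bent to an L: foot 66 (x from -36 to +30 mm) x 24 x 6 mm flat on the floor, and at its +x end an upright leg 6 mm thick (x), 24 mm wide (y), rising to 86 mm, so it sticks out above the enclosure's rim; origin under the foot
- bent_top (a point): middle of the upper end of the bent strip's leg; axes as the bent strip
- cover: loose cover; origin: centre of its inner face, z outward. z 0-8 mm: black sealing panel 156 (x) x 106 (y), enters the mouth with 3 mm play all round; z 8-14: grey plate 174 x 124, rests on the rim; z 14-48: black block handle in the middle, 60 (x) x 16 (y). Fits either way round; closed, its origin is 8 mm below the rim. Starts on edge in the rack, y up, z facing the rack's -y
- cover_handle (a point): grip point inside the handle, 37 mm out from the cover's inner face; axes as the cover
- cover_edge (a point): middle of the cover's +y edge (the upper edge while it is in the rack or on the rest), mid thickness, 62 mm from the cover's centre; axes as the cover
- rack: fixed blue upright rack: base 8 mm high with two pairs of fins (at x = +-64 mm, 80 mm high, 17 mm slot between them along x) that hold the cover on edge; origin under its centre
- rest: fixed yellow sloping rest: two ribs 24 mm wide at x = +-62 mm (open between, for fingers) sloping 40 degrees, rising towards its +y, with a 18 mm high stop at their low end; origin under its centre. The cover lies on it, inner face on the ribs, handle up and towards -y, turned 40 degrees about +x, its lower edge at the stops
- rest_seat (a point): where the cover's origin lies when it is on the rest: on the slope's surface, 60 mm above the rest's underside; axes as the rest (not tilted)
- tray: fixed orange reject tray 150 (x) x 120 (y) x 45 mm high, walls and floor 4 mm; origin under its centre
- driver: red-handled screwdriver, 190 mm; bystander, origin under its centre
- pliers: yellow and black pliers, 165 mm; bystander, origin under its centre
- tape: blue roll of tape, 72 mm across; bystander, origin under its centre
- bottle: green bottle, 200 mm tall; bystander, origin under its centre
- log: round slab of wood, 240 mm across, 35 mm thick; bystander, origin under its centre
- assort: flat assortment box, 170 x 110 mm; bystander, origin under its centre
Mind the look-alikes: they are no part of the job. Leave any purple look-alike of the cover alone. Of the things shaped like the bent, the brass one is meant.

How it is judged (in metres and radians):
On the way, in this order (a step that is already met when the one before it is completed fails the run):
1. the bent strip lies in the tray, let go (x of bent in the frame of tray between -0.075 and 0.075 m and y of bent in the frame of tray between -0.06 and 0.06 m and z of bent in the frame of tray below 0.06 m and contact force between bent and tray above 0.2 N and contact force between bent and the fingers below 0.1 N), for 0.1 s.
2. the cover lies on the sloping rest, handle up, let go (distance between cover and rest_seat below 0.03 m and angle between cover's own z axis and vertical between 0.45 and 0.95 rad and z of cover_handle in the frame of rest above 0.07 m and contact force between cover and the fingers below 0.1 N and linear speed of cover below 0.03 m/s and contact force between cover and rest above 0.5 N), for 0.1 s.
3. the cover sits home on the enclosure, let go, with the clamp still open (horizontal distance between cover and box_rim below 0.006 m and z of cover in the frame of box_rim between -0.011 and -0.005 m and angle between the x axis of cover and the x axis of box, either way round below 0.06 rad and angle between the z axis of cover and the z axis of box, either way round below 0.04 rad and angle between cover's own z axis and vertical below 0.3 rad and contact force between cover and the fingers below 0.1 N and value of joint clamp above 0.5 rad), for 0.1 s.
At the end, for the whole second after the job is handed in: the bent strip rests in the tray; both straight strips are in the enclosure; the cover is home on it (within 6 mm sideways, 3 mm in height, 0.06 rad in yaw); the clamp is within 0.12 rad of closed; all released and at rest (all of step 1 and x of strip1 in the frame of box between -0.085 and 0.085 m and y of strip1 in the frame of box between -0.06 and 0.06 m and z of each of strip1, strip2 in the frame of box below 0.045 m and x of strip2 in the frame of box between -0.085 and 0.085 m and y of strip2 in the frame of box between -0.06 and 0.06 m and horizontal distance between cover and box_rim below 0.006 m and z of cover in the frame of box_rim between -0.011 and -0.005 m and angle between the x axis of cover and the x axis of box, either way round below 0.06 rad and angle between the z axis of cover and the z axis of box, either way round below 0.04 rad and angle between cover's own z axis and vertical below 0.3 rad and contact force between cover and the fingers below 0.1 N and value of joint clamp below 0.12 rad and linear speed of each of cover, bent below 0.02 m/s); the robot touches nothing.
It fails at once if the cover forced against the enclosure (over 150 N) (contact force between cover and box above 150 N).
It fails at once if the cover dropped: moving at over 0.6 m/s with no finger on it (linear speed of cover above 0.6 m/s and contact force between cover and the fingers below 0.05 N).
It fails at once if a bystander moved by more than 30 mm (distance of any of driver, pliers, tape, bottle, log, assort from where it was at the start of the episode above 0.03 m).
It also fails if it takes over 72 s, if anything falls off the work surface, if the arm or the gripper's body presses on something with over 40 N, if the wrist force passes 120 N, or if a joint passes its speed limit or range.

## Robot

A 7-joint arm with a two-finger parallel gripper is mounted at the origin on the work surface. World frame = base frame: x ahead of the robot, y to its left, z up, the work surface at z = 0. Lengths are in mm, angles in rad, forces in N, time in s.
With the tool pointing down it reaches from about 425 to 875 mm from the base axis. Payload 4.7 kg.
Tool frame: the origin (TCP) lies midway between the tips of the shut fingers; the grasp point (between the pads) lies 19 mm behind it; z points along the fingers, y is the line along which they close (so a half turn about z gives the same grasp; the last joint's range is limited). The gripper opens to 87 mm and grips with 3 to 60 N. Pads are 19 mm wide; open, the fingers measure 117 mm over their backs; the gripper's body (75 mm by 190 mm) begins 51 mm behind the grasp point.
Start: joints at [-1.309, 0.321, -0.07, 1.45, 0.023, 1.371, -0.057], TCP at [159.453, 630.159, 222.587] pointing down, gripper open.
Joint ranges: [-2.86, 2.86], [-0.3, 2.09], [-1.38, 1.24], [0.06, 2.45], [-1.56, 4.7], [0.09, 2.05], [-2.69, 2.69]. Speed limits (rad/s): [2.57, 2.57, 3.14, 3.14, 3.14, 3.14, 3.14].

## Interface

Orientations are given as a unit quaternion [w, x, y, z].
In Python, from cell import manip gives the robot as it stands.
- The arm moves only by the shell command python3 -m pendant 'ROWS' [FORCE]. ROWS is JSON, a list of rows, each a list of 7 numbers: the finger opening in mm, from 0 to 87, then the shift along the tool's x, y, z in mm, then the turn, a rotation vector about the tool's x, y, z in units of 6 degrees (1.0 is 6 degrees). A call has 1 to 8 rows; each row is the pose to reach, as a shift and turn from the pose commanded when the call began, along the tool's axes at that moment; what a row does not reach only later rows make up. A row lasts 1/10 s, in which the tool goes at most 50 mm and 8.59 degrees, less where a joint would pass 70% of its speed; a pose out of reach is approached as far as the arm can. A call with a gripper value outside its range is refused whole. The fingers move at their own pace and stop on an object; FORCE is the grip in N (left out, the last holds). Time passes only in rows, so rows that repeat a pose let the fingers close. It gives the time, the measured TCP pose, the force, the opening and the grip force at its end, in the units of the state.
- manip.read_state(): the state, without advancing time (a new reading comes with each control period).
- manip.snapshot(name): name is "scene" or "side" or "wrist"; returns the picture (400x640x3 uint8, blue, green, red); there is no depth.
- manip.camera_model(name): a dict with "mtx" (3x3 intrinsics, pixels), "T" (4x4, takes a point from camera to world coordinates). Camera axes: x right, y up, looking along -z (the intrinsics and any distortion apply to the point x, -y, -z); pixel columns grow to the right and rows downward; lengths in mm; the calibration is good to about 2 mm. A picture is of the moment at which its call begins: read the wrist's pose just before it. camera_model takes no time and is no camera call; for the wrist camera it gives the pose at the moment of the call.
- manip.sign_off(): hands the job in; it is judged then, once.
Trained networks look in the newest picture that a camera, given by its name, has taken for a name from the list of things; names that differ only in an ending like _2 or _b are one class to them, and where a whole thing is asked for, a point or a joint stands for the part that bears it (a point fixed in the world has none). Each returns a list of dicts, best first, with "conf" (0 to 1); they miss things now and then, are a little off and sometimes report something else, mostly with a low value. They report only what shows in the picture. A call takes as long as a camera call. They do not tell look-alikes from the thing itself.
- manip.spot_in(camera, target): "at" ([x, y, z] in mm, in the coordinates of the camera as it stood for that picture, good to about 4 mm: the middle of the surface that is visible of it).
- manip.outline_of(camera, target): "region" (400x640 bool, what is visible of it).
- manip.tip_of(camera, target): "at" ([x, y, z] in mm, in the coordinates of the camera as it stood for that picture, good to about 4 mm: a listed point, or the origin of a listed thing).
The state is a dict: "time": time; "qpos": joint angles; "qd": joint speeds; "joint_torque": joint torques, N m; "tcp_pos": TCP position; "ee_rot": TCP orientation; "contact_force": force on the tool from outside, world axes, zero at the start; "ft_torque": the same for the moment, N m; "finger_gap": opening from 0.0 (shut) to 1.0 (fully open); "gripper_force": force on a finger pad.
Only numpy, scipy, OpenCV 4.12 (cv2) and the standard library are available. Lean on these libraries where they do the work, as an engineer would, in place of code of your own. Each camera call takes 0.05 s, during which the arm holds its last target. There are 200 camera calls.

## Working session

There is one attempt and no reset: what is moved stays moved. The work goes in short steps, Python scripts to look and compute and a shell command to move; the robot and the scene stay as the last step left them, time stands still between calls to the robot, and variables do not carry over. Pictures are saved under pics/ and viewed, at most 10 in all, crops included, and the job is handed in when it is done.

```bash
ls; mkdir -p pics
cat > h.py <<'E'
import numpy as np, cv2
from cell import manip
from scipy.spatial.transform import Rotation as R
def w(cam,p):
    T=np.array(manip.camera_model(cam)["T"]); return (T@np.r_[p,1])[:3]
def pr(cam,P):
    m=manip.camera_model(cam); p=np.linalg.inv(np.array(m["T"]))@np.r_[P,1]
    u=np.array(m["mtx"])@np.array([p[0],-p[1],-p[2]]); return u[:2]/u[2]
def rot(s=None):
    s=s or manip.read_state(); q=s["ee_rot"]; return R.from_quat([q[1],q[2],q[3],q[0]])
def delta(P,Rt,s=None):
    "shift in tool axes and turn (units of 6 deg) to reach TCP P with rotation matrix Rt"
    s=s or manip.read_state(); r=rot(s)
    return np.round(r.inv().apply(np.array(P)-s["tcp_pos"]),1), np.round(np.degrees((r.inv()*R.from_matrix(Rt)).as_rotvec())/6,2)
E
python3 - <<'E'
from h import *
for c in("scene","side"):
    im=manip.snapshot(c); cv2.imwrite(f"pics/{c}0.png",im)
    m=manip.camera_model(c); print(c,np.round(m["T"],2).tolist(),np.round(m["mtx"],1).tolist(),[k for k in m])
    for t in("box_rim","clamp_tip","clamp_hinge","bent_top","bent","cover","cover_edge","cover_handle","rack","rest","rest_seat","tray","strip1"):
        print(t,[(np.round(w(c,d["at"])).tolist(),np.round(pr(c,w(c,d["at"]))).tolist(),round(d["conf"],2)) for d in manip.tip_of(c,t)[:4]])
s=manip.read_state();print(s["time"],s["tcp_pos"],np.round(rot(s).as_matrix(),2))
E
```

```text
pics
scene [[0.78, -0.51, 0.36, 920.58], [0.63, 0.64, -0.44, -436.0], [-0.0, 0.57, 0.82, 1057.1], [0.0, 0.0, 0.0, 1.0]] [[415.8, 0.0, 318.2], [0.0, 415.8, 195.3], [0.0, 0.0, 1.0]] ['mtx', 'T']
box_rim [([534.0, -177.0, 72.0], [265.0, 272.0], 0.66)]
clamp_tip [([415.0, -206.0, 138.0], [219.0, 241.0], 0.64)]
clamp_hinge [([428.0, -203.0, 81.0], [227.0, 254.0], 0.82)]
bent_top [([550.0, -130.0, 94.0], [281.0, 258.0], 0.75), ([387.0, -1.0, 86.0], [269.0, 195.0], 0.71)]
bent [([410.0, -21.0, -2.0], [272.0, 220.0], 0.83), ([523.0, -142.0, 6.0], [273.0, 270.0], 0.52)]
cover [([198.0, 311.0, 66.0], [291.0, 110.0], 0.78), ([529.0, 395.0, 72.0], [387.0, 140.0], 0.64), ([316.0, 531.0, 63.0], [357.0, 91.0], 0.62), ([738.0, -321.0, 3.0], [289.0, 378.0], 0.33)]
cover_edge [([530.0, 391.0, 135.0], [389.0, 127.0], 0.92), ([193.0, 313.0, 122.0], [289.0, 96.0], 0.87), ([308.0, 530.0, 124.0], [356.0, 76.0], 0.63)]
cover_handle [([529.0, 354.0, 71.0], [380.0, 148.0], 0.95), ([292.0, 504.0, 60.0], [347.0, 93.0], 0.85), ([182.0, 347.0, 65.0], [294.0, 103.0], 0.77), ([535.0, -175.0, 5.0], [268.0, 282.0], 0
[... 1318 characters left out ...]
75.0, 68.0], [340.0, 289.0], 0.61), ([194.0, 319.0, 122.0], [210.0, 165.0], 0.58)]
cover_handle [([535.0, 356.0, 69.0], [317.0, 164.0], 0.8), ([288.0, 502.0, 61.0], [244.0, 148.0], 0.61), ([183.0, 343.0, 56.0], [211.0, 178.0], 0.57), ([534.0, -176.0, 2.0], [339.0, 305.0], 0.3)]
rack [([536.0, 386.0, -5.0], [317.0, 176.0], 0.8)]
rest [([574.0, 85.0, -3.0], [340.0, 234.0], 0.87)]
rest_seat [([572.0, 85.0, 59.0], [339.0, 219.0], 0.87), ([348.0, -253.0, -1.0], [266.0, 341.0], 0.68)]
tray []
strip1 [([542.0, -173.0, 5.0], [342.0, 303.0], 0.92), ([535.0, -178.0, 3.0], [339.0, 306.0], 0.39)]
1.4 [159.44235932 630.14209806 222.57307422] [[-0.97  0.25  0.  ]
 [ 0.25  0.97  0.  ]
 [-0.    0.   -1.  ]]
```

View pics/scene0.png

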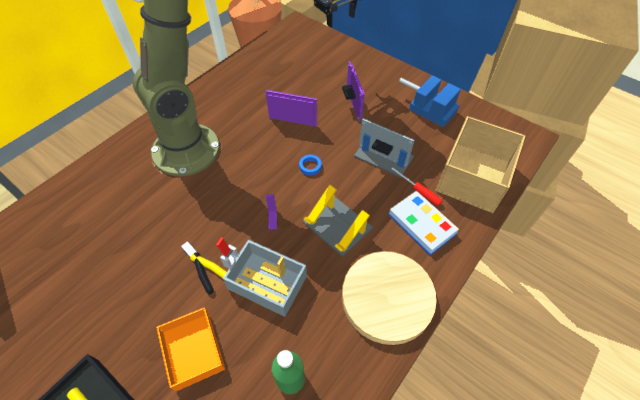

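View pics/side0.png

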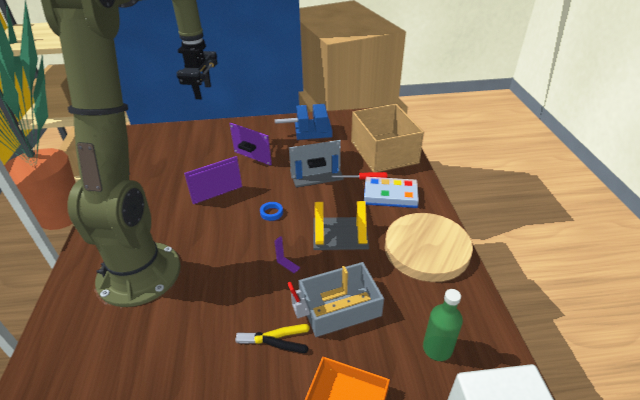

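```bash
cat > fit.py <<'E'
from h import *
from scipy.optimize import minimize
def cub(x0,x1,y0,y1,z0,z1): return np.array([[x,y,z] for x in(x0,x1) for y in(y0,y1) for z in(z0,z1)],float)
def hullmask(cam,P):
    m=manip.camera_model(cam); p=(np.linalg.inv(np.array(m["T"]))@np.c_[P,np.ones(len(P))].T)[:3].T
    u=np.array(m["mtx"])@np.c_[p[:,0],-p[:,1],-p[:,2]].T; u=(u[:2]/u[2]).T
    h=cv2.convexHull((u*16).astype(np.int32)); im=np.zeros((400,640),np.uint8); cv2.fillConvexPoly(im,h,1,shift=4,lineType=8); return im
def hull(reg,k):
    r=reg.astype(np.uint8)
    if k: r=cv2.morphologyEx(r,cv2.MORPH_OPEN,np.ones((k,k)))
    n,l,s,_=cv2.connectedComponentsWithStats(r); r=(l==1+np.argmax(s[1:,4])).astype(np.uint8)
    c=np.argwhere(r)[:,::-1].astype(np.int32); im=np.zeros((400,640),np.uint8); cv2.fillConvexPoly(im,cv2.convexHull(c),1); return im
def fit(pts,regs,x0):
    def place(v): return (R.from_euler("z",v[2]/100).apply(pts)+[v[0],v[1],0])
    f=lambda v:sum(1-(a&b).sum()/(a|b).sum() for c,b in regs.items() for a in[hullmask(c,place(v))])
    best=min((minimize(f,[x0[0],x0[1],y],method="Nelder-Mead",options=dict(initial_simplex=[[x0[0]+a,x0[1]+b,y+c] for a,b,c in((0,0,0),(8,0,0),(0,8,0),(0,0,20))],maxiter=120)) for y in x0[2]),key=lambda r:r.fun)
    return np.round(best.x,1),round(best.fun,3)
E
python3 - <<'E'
from fit import *
M={"box":(cub(-87,87,-62,62,0,70),(537,-177,[10,30]),15),"tray":(cub(-75,75,-60,60,0,45),(514,-420,[0,-30,30,120]),0),
"cover":(np.r_[cub(-87,87,-14,-8,8,132),cub(-78,78,-8,0,17,123)],(531,392,[-15,0,15]),9)}
regs={k:{} for k in M}
for c in("scene","side"):
    im=manip.snapshot(c)
    for t,(p,x0,k) in M.items():
        for d in manip.outline_of(c,t):
            g=d["region"]; cy,cx=np.argwhere(g).mean(0); e=pr(c,[x0[0],x0[1],50])
            if np.hypot(cx-e[0],cy-e[1])<25 and (g[0].sum()+g[-1].sum())==0: regs[t][c]=hull(g,k);break
    y=cv2.inRange(cv2.cvtColor(im,cv2.COLOR_BGR2HSV),(20,120,100),(33,255,255))
    e=pr(c,[572,85,50]).astype(int); z=np.zeros_like(y); z[e[1]-45:e[1]+45,e[0]-45:e[0]+45]=y[e[1]-45:e[1]+45,e[0]-45:e[0]+45]
    n,l,s,ct=cv2.connectedComponentsWithStats(z); o=np.argsort(-s[1:,4])[:2]+1
    m=manip.camera_model(c);T=np.array(m["T"]);K=np.linalg.inv(np.array(m["mtx"]));q=[]
    for i in o:
        r=K@np.r_[ct[i],1]; r=T[:3,:3]@[r[0],-r[1],-r[2]]; q.append(T[:3,3]+r*(50-T[2,3])/r[2])
    print(c,"rib",np.round(q),s[o,4],np.round(q[1]-q[0]))
    b=pr(c,[537,-177,80]).astype(int); cv2.imwrite(f"pics/{c}c.png",im[b[1]-45:b[1]+45,b[0]-60:b[0]+60])
for t,(p,x0,k) in M.items(): print(t,list(regs[t]),fit(p,regs[t],x0))
a=np.hstack([cv2.resize(cv2.imread(f"pics/{c}c.png"),(400,300),interpolation=2) for c in("scene","side")]);cv2.imwrite("pics/crop.png",a)
s=manip.read_state();T=np.array(manip.camera_model("wrist")["T"]);r=rot(s).as_matrix()
print("wristcam in tool",np.round(r.T@T[:3,:3],2).tolist(),np.round(r.T@(T[:3,3]-s["tcp_pos"]),1),np.round(manip.camera_model("wrist")["mtx"]).tolist())
E
```

```text
scene rib [[634.  74.  50.]
 [511.  87.  50.]] [511 474] [-123.   13.    0.]
side rib [[635.  72.  50.]
 [512.  82.  50.]] [417 370] [-124.   10.    0.]
box ['scene', 'side'] (array([ 515.1, -180.8,   20.8]), np.float64(0.953))
tray ['scene'] (array([ 511.3, -421.7,  -46.5]), np.float64(0.022))
cover ['scene', 'side'] (array([528.1, 394.2,  12. ]), np.float64(0.333))
wristcam in tool [[-0.0, 0.96, 0.28], [1.0, 0.0, -0.0], [-0.0, 0.28, -0.96]] [  77.4   -0.2 -160.4] [[355.0, 0.0, 321.0], [0.0, 355.0, 206.0], [0.0, 0.0, 1.0]]
```

View pics/crop.png

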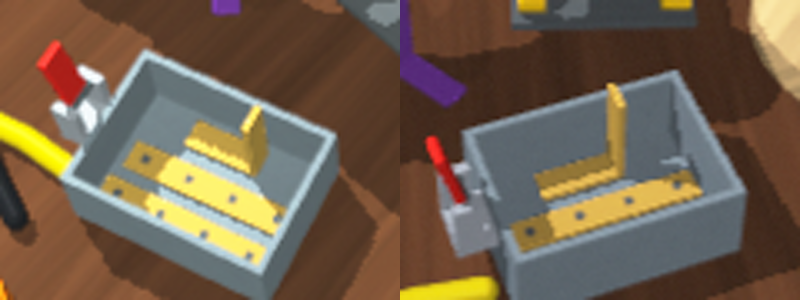

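```bash
cat >> h.py <<'E'
def down(yaw): # tool z down, tool y at yaw (deg)
    a=np.radians(yaw); c,s=np.cos(a),np.sin(a); return np.array([[-s,c,0],[c,s,0],[0,0,-1]])
E
sed -i 's/np.array(\[\[-s,c,0\],\[c,s,0\],\[0,0,-1\]\])/np.array([[-s,c,0],[c,s,0],[0,0,-1]]).T/; ' h.py
cat > d.py <<'E'
import sys
from h import *
a=[float(v) for v in sys.argv[1:]]
print(*delta(a[:3],down(a[3])))
E
sed -i 's/return np.array(\[\[-s,c,0\],\[c,s,0\],\[0,0,-1\]\]).T/return np.array([[-s,c,0],[c,s,0],[0,0,-1]]).T/' h.py
python3 -c "
from h import *
print(np.round(down(75.5),2))"; python3 d.py 440 340 300 45
```

```text
[[-0.97  0.25  0.  ]
 [ 0.25  0.97  0.  ]
 [ 0.    0.   -1.  ]]
[-343.1 -212.5  -77.4] [0.   0.   5.13]
```

```bash
python3 -m pendant '[[60,-343,-212,-77,0,0,5],[60,-343,-212,-77,0,0,5],[60,-343,-212,-77,0,0,5],[60,-343,-212,-77,0,0,5],[60,-343,-212,-77,0,0,5],[60,-343,-212,-77,0,0,5],[60,-343,-212,-77,0,0,5],[60,-343,-212,-77,0,0,5]]' 20; python3 d.py 545 -140 300 13.5
```

```text
time: 2.6
tcp_pos: [433.9, 346.3, 298.4]
ee_rot: [0.0, 0.376, 0.927, 0.001]
contact_force: [0.6, 1.3, -0.0]
finger_gap: 0.69
gripper_force: 0.0
[-418.6 -271.3   -2. ] [ 0.01 -0.    5.39]
```

```bash
python3 -m pendant '[[60,-418,-271,0,0,0,5.3],[60,-418,-271,0,0,0,5.3],[60,-418,-271,0,0,0,5.3],[60,-418,-271,0,0,0,5.3],[60,-418,-271,0,0,0,5.3],[60,-418,-271,0,0,0,5.3],[60,-418,-271,0,0,0,5.3],[60,-418,-271,0,0,0,5.3]]'; python3 -m pendant '[[60,-65,-70,0,0,0,0],[60,-65,-70,0,0,0,0],[60,-65,-70,0,0,0,0]]';  python3 d.py 545 -140 300 13.5
```

```text
time: 3.4
tcp_pos: [521.8, -44.1, 298.1]
ee_rot: [0.0, 0.616, 0.788, 0.001]
contact_force: [0.6, 0.7, 0.1]
finger_gap: 0.687
gripper_force: 0.0
time: 3.7
tcp_pos: [466.6, -129.3, 298.2]
ee_rot: [0.0, 0.62, 0.785, 0.0]
contact_force: [1.4, -0.3, 0.7]
finger_gap: 0.69
gripper_force: 0.0
[-28.6  73.8  -1.7] [ 0.01  0.   -0.02]
```

```bash
python3 -m pendant '[[60,-28,74,0,0,0,0],[60,-28,74,0,0,0,0],[60,-28,74,0,0,0,0]]' >/dev/null
cat > look.py <<'E'
import sys
from h import *
im=manip.snapshot("wrist"); 
if sys.argv[1]!="-": cv2.imwrite(f"pics/{sys.argv[1]}.png",im)
for t in sys.argv[2:]:
    print(t,[(np.round(w("wrist",d["at"]),1).tolist(),np.round(pr("wrist",w("wrist",d["at"]))).tolist(),round(d["conf"],2)) for d in manip.tip_of("wrist",t)[:3]])
s=manip.read_state(); print(s["time"],np.round(s["tcp_pos"],1))
E
python3 look.py w1 box_rim clamp_hinge bent_top bent strip1 box
```

```text
box_rim [([531.6, -179.9, 67.2], [298.0, 212.0], 0.68), ([520.0, -140.6, 5.1], [299.0, 168.0], 0.65)]
clamp_hinge [([420.2, -199.9, 80.9], [195.0, 210.0], 0.61)]
bent_top [([549.2, -136.5, 89.0], [322.0, 184.0], 0.85), ([389.3, 2.1, 86.9], [192.0, 3.0], 0.6)]
bent [([407.7, -20.7, 0.2], [230.0, 48.0], 0.7), ([517.8, -140.2, 2.9], [297.0, 167.0], 0.67)]
strip1 [([534.7, -210.2, 6.0], [298.0, 221.0], 0.95), ([534.1, -177.4, 7.8], [303.0, 198.0], 0.64)]
box [([531.4, -179.4, -1.8], [301.0, 197.0], 0.83), ([531.5, -209.1, 3.9], [296.0, 219.0], 0.65)]
4.35 [ 547.5 -131.3  298.1]
```

View pics/w1.png

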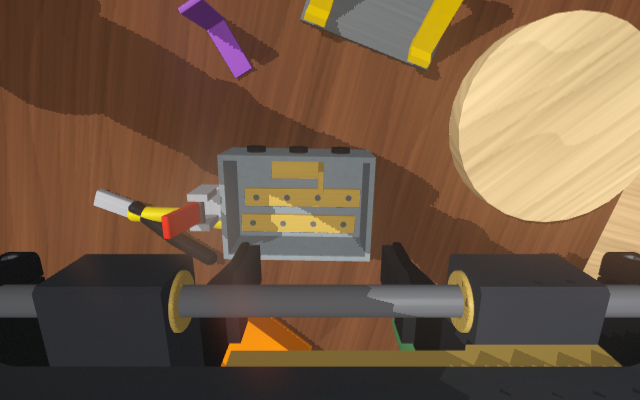

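```bash
cat >> h.py <<'E'
def ray(cam,px,z):
    m=manip.camera_model(cam);T=np.array(m["T"]); r=np.linalg.inv(np.array(m["mtx"]))@np.r_[px,1]; r=T[:3,:3]@[r[0],-r[1],-r[2]]
    return T[:3,3]+r*(z-T[2,3])/r[2]
E
python3 - <<'E'
from h import *
im=cv2.imread("pics/w1.png"); c=cv2.resize(im[135:270,180:390],(800,514),interpolation=cv2.INTER_CUBIC); cv2.imwrite("pics/w1c.png",c)
print(rot().apply([0,1,0]), np.round(pr("wrist",manip.read_state()["tcp_pos"])))
E
```

```text
[0.97031204 0.24185326 0.00124213] [323. 265.]
```

View pics/w1c.png

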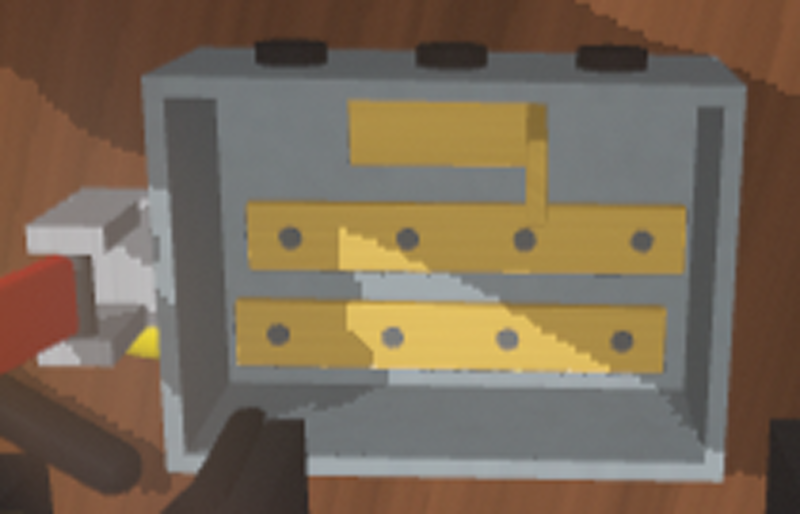

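Run:
```python
from h import *
f=lambda x,y,z:ray("wrist",[180+x/3.81,135+y/3.805],z)
C=[f(x,y,70) for x,y in((144,76),(745,86),(722,480),(168,472))]
for a in C: print(np.round(a,1))
for i in range(4): 
    d=C[(i+1)%4]-C[i]; print(round(np.hypot(*d[:2]),1),round(np.degrees(np.arctan2(d[1],d[0])),1))
print("centre",np.mean(C,0)); print("leg top",f(536.5,180,92))
```

```text
[ 432.1 -136.2   70. ]
[600.3 -97.3  70. ]
[ 628.3 -217.7   70. ]
[ 459.7 -256.8   70. ]
172.6 13.0
123.6 -76.9
173.1 -167.0
123.7 102.9
centre [ 530.07473794 -176.99447062   70.        ]
leg top [ 547.55018381 -134.02833725   92.        ]
```

```bash
python3 d.py 548 -134.5 140 13; python3 d.py 548 -134.5 64 13
```

```text
[ -3.3  -0.5 158.1] [ 0.01 -0.01  0.17]
[ -3.4  -0.6 234.1] [ 0.01 -0.01  0.17]
```

```bash
python3 -m pendant '[[60,-3,-0.5,158,0,0,0.17],[60,-3,-0.5,158,0,0,0.17],[60,-3,-0.5,158,0,0,0.17],[60,-3,-0.5,158,0,0,0.17],[60,-3,-0.5,158,0,0,0.17]]' 25;python3 look.py - bent_top box_rim;  python3 d.py 548 -134.5 64 13
```

```text
time: 4.85
tcp_pos: [547.5, -134.2, 139.4]
ee_rot: [-0.001, 0.623, 0.782, -0.0]
contact_force: [1.0, -0.4, 0.7]
finger_gap: 0.693
gripper_force: 0.0
bent_top [([554.4, -137.3, 89.8], [328.0, 234.0], 0.9)]
box_rim [([538.8, -179.8, 69.2], [292.0, 273.0], 0.79), ([538.3, -179.6, -0.1], [297.0, 238.0], 0.43)]
5.0 [ 550.4 -134.8  142.7]
[ 1.  -2.7 78.7] [ 0.05  0.01 -0.  ]
```

```bash
python3 -m pendant '[[60,0,0,45,0,0,0],[60,0,0,78,0,0,0],[60,0,0,78,0,0,0],[0,0,0,78,0,0,0],[0,0,0,78,0,0,0],[0,0,0,78,0,0,0],[0,0,0,78,0,0,0]]' 25
```

```text
time: 5.7
tcp_pos: [549.5, -134.5, 63.1]
ee_rot: [0.001, 0.623, 0.783, 0.001]
contact_force: [0.1, 0.5, -0.3]
finger_gap: 0.414
gripper_force: 0.0
```

```bash
python3 -m pendant '[[0,0,0,0,0,0,0],[0,0,0,0,0,0,0],[0,0,0,0,0,0,0],[0,0,0,0,0,0,0],[0,0,0,0,0,0,0]]' 25; python3 d.py 549.5 -134.5 190 13
```

```text
time: 6.2
tcp_pos: [548.6, -134.3, 61.7]
ee_rot: [0.0, 0.623, 0.783, 0.0]
contact_force: [0.3, 0.1, 0.5]
finger_gap: 0.064
gripper_force: 25.0
[  -0.4    0.9 -128.3] [ 0.  0. -0.]
```

```bash
python3 -m pendant '[[0,0,0,-30,0,0,0],[0,0,0,-70,0,0,0],[0,0,0,-115,0,0,0],[0,0,0,-115,0,0,0],[0,0,0,-115,0,0,0]]'; python3 d.py 541 -436 175 -26.6;python3 d.py 541 -436 62 -26.6
```

```text
time: 6.7
tcp_pos: [548.8, -134.4, 177.3]
ee_rot: [0.001, 0.623, 0.783, 0.001]
contact_force: [-0.4, 0.4, -1.3]
finger_gap: 0.068
gripper_force: 25.0
[-292.2  -75.3    2.1] [ 0.02 -0.01  6.6 ]
[-292.2  -75.6  115.1] [ 0.02 -0.01  6.6 ]
```

```bash
python3 -m pendant '[[0,-292,-75,0,0,0,6.6],[0,-292,-75,0,0,0,6.6],[0,-292,-75,0,0,0,6.6],[0,-292,-75,0,0,0,6.6],[0,-292,-75,0,0,0,6.6],[0,-292,-75,0,0,0,6.6],[0,-292,-75,0,0,0,6.6],[0,-292,-75,0,0,0,6.6]]'; python3 look.py w2 tray bent bent_top;  python3 d.py 541 -436 62 -26.6; cd pics; python3 -c "
import cv2;im=cv2.imread('w2.png');s=cv2.imread('scene0.png');cv2.imwrite('w2s.png',cv2.resize(im,(480,300)))"
```

```text
time: 7.5
tcp_pos: [538.1, -437.5, 173.7]
ee_rot: [-0.002, 0.852, 0.523, -0.002]
contact_force: [0.2, 0.3, -1.1]
finger_gap: 0.067
gripper_force: 25.0
tray [([515.0, -417.4, 0.1], [291.0, 183.0], 0.76)]
bent [([516.7, -422.1, 118.9], [280.0, 227.0], 0.97)]
bent_top [([346.2, -248.9, -1.9], [41.0, 102.0], 0.64), ([541.3, -436.9, 202.7], [326.0, 299.0], 0.56)]
7.7 [ 542.  -433.2  175.7]
[ -3.1   0.5 113.7] [-0.01 -0.02  0.03]
```

View pics/w2s.png

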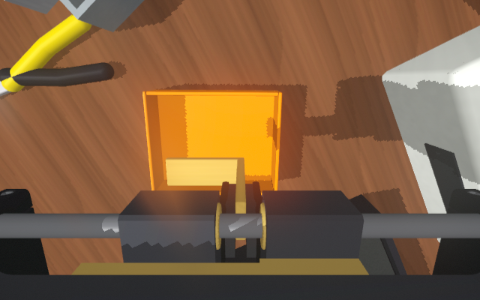

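```bash
python3 -m pendant '[[0,0,0,40,0,0,0],[0,0,0,80,0,0,0],[0,0,0,108,0,0,0],[0,0,0,112,0,0,0],[0,0,0,112,0,0,0],[30,0,0,112,0,0,0],[30,0,0,112,0,0,0],[30,0,0,112,0,0,0]]'; python3 -m pendant '[[40,0,0,-40,0,0,0],[40,0,0,-90,0,0,0],[40,0,0,-140,0,0,0],[40,0,0,-190,0,0,0],[40,0,0,-240,0,0,0]]'; python3 look.py - bent bent_top tray
```

```text
time: 8.5
tcp_pos: [541.7, -436.5, 66.5]
ee_rot: [0.001, 0.851, 0.525, 0.001]
contact_force: [-0.4, -0.0, 0.3]
finger_gap: 0.258
gripper_force: 0.0
time: 9.0
tcp_pos: [540.5, -435.9, 307.9]
ee_rot: [0.001, 0.851, 0.525, 0.001]
contact_force: [1.6, -0.3, -1.3]
finger_gap: 0.457
gripper_force: 0.0
bent [([522.4, -430.9, 8.5], [302.0, 164.0], 0.71)]
bent_top [([541.5, -438.2, 87.2], [320.0, 176.0], 0.62)]
tray [([511.1, -421.8, -3.8], [296.0, 163.0], 0.94)]
9.2 [ 541.  -436.8  306.9]
```

```bash
python3 d.py 550 -60 310 34
```

```text
[ 340.8 -160.9   -3.9] [  0.03   0.02 -10.11]
```

```bash
python3 -m pendant '[[50,340,-160,0,0,0,-10],[50,340,-160,0,0,0,-10],[50,340,-160,0,0,0,-10],[50,340,-160,0,0,0,-10],[50,340,-160,0,0,0,-10],[50,340,-160,0,0,0,-10],[50,340,-160,0,0,0,-10],[50,340,-160,0,0,0,-10]]'; python3 d.py 520 388 240 94
```

```text
time: 10.0
tcp_pos: [549.3, -53.6, 302.8]
ee_rot: [-0.002, 0.47, 0.883, 0.0]
contact_force: [1.0, -0.7, -0.8]
finger_gap: 0.577
gripper_force: 0.0
[382.3 222.7  64. ] [  0.01  -0.04 -10.  ]
```

```bash
python3 -m pendant '[[50,382,222,20,0,0,-10],[50,382,222,20,0,0,-10],[50,382,222,20,0,0,-10],[50,382,222,20,0,0,-10],[50,382,222,20,0,0,-10],[50,382,222,20,0,0,-10],[50,382,222,60,0,0,-10],[50,382,222,60,0,0,-10]]';python3 -m pendant '[[50,0,0,0,0,0,0],[50,0,0,0,0,0,0]]'; python3 look.py w3 cover cover_edge cover_handle rack; python3 -c "
from h import *
print(manip.read_state()['qpos'])"
```

```text
time: 10.8
tcp_pos: [526.9, 335.9, 258.2]
ee_rot: [-0.001, -0.031, 1.0, -0.0]
contact_force: [0.6, 0.3, -0.5]
finger_gap: 0.577
gripper_force: 0.0
time: 11.0
tcp_pos: [526.1, 335.1, 257.0]
ee_rot: [-0.002, -0.031, 1.0, -0.002]
contact_force: [0.8, -0.8, 0.3]
finger_gap: 0.573
gripper_force: 0.0
cover [([532.5, 391.7, 74.5], [379.0, 192.0], 0.75)]
cover_edge []
cover_handle [([534.8, 353.3, 72.7], [341.0, 191.0], 0.66)]
rack []
11.25 [528.7 332.3 260.5]
[-0.88444015  0.25474239  0.34415417  1.47549237 -0.08590262  1.42549376
  1.08893586]
```

View pics/w3.png

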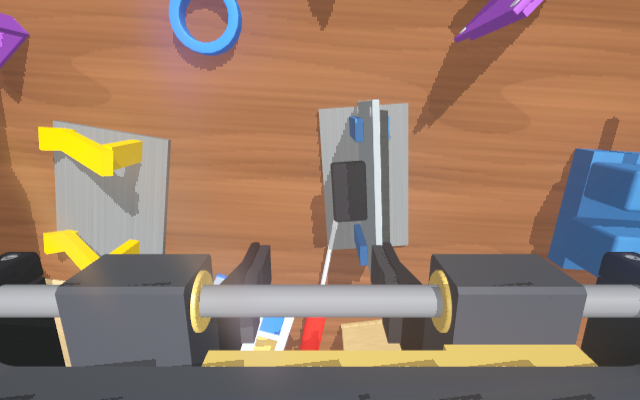

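Run:
```python
from h import *
im=cv2.imread("pics/w3.png"); g=cv2.cvtColor(im,cv2.COLOR_BGR2GRAY)
P=[]
for v in range(104,250,6):
    r=g[v,360:400].astype(int); b=np.where(r>r.max()-35)[0]; print(v,360+b.min(),360+b.max(),r.max(),end=" | ")
    if 5<=b.max()-b.min()<=11: P.append(ray("wrist",[360+(b.min()+b.max())/2,v],132))
P=np.array(P); k=np.polyfit(P[:,0],P[:,1],1); print("\nyaw",np.degrees(np.arctan(k[0])),"y at x=532",np.polyval(k,532), P[0],P[-1])
for v in(98,99,100,101,102): print(v,g[v,370:385])
print(ray("wrist",[376,100],132),[ray("wrist",[379,y],132)[:2] for y in (240,248)])
print(np.round(pr("wrist",manip.read_state()["tcp_pos"])))
```

```text
104 372 378 232 | 110 373 378 231 | 116 373 379 231 | 122 373 379 231 | 128 373 379 234 | 134 373 379 231 | 140 373 379 230 | 146 374 379 231 | 152 374 379 229 | 158 374 379 231 | 164 374 380 233 | 170 374 380 232 | 176 374 380 234 | 182 374 380 231 | 188 375 380 231 | 194 375 380 231 | 200 375 380 231 | 206 375 380 232 | 212 375 381 233 | 218 375 381 231 | 224 376 381 238 | 230 376 381 228 | 236 376 381 229 | 242 376 381 228 | 248 360 399 142 | 
yaw 7.092196757286013 y at x=532 381.4531405809764 [449.40539483 370.8898551  132.        ] [564.52505571 385.38130615 132.        ]
98 [141 140 140 139 140 139 138 139 139 138 138 138 137 138 137]
99 [147 146 159 184 185 186 186 188 188 143 140 141 139 140 140]
100 [153 151 193 237 238 239 240 242 242 156 143 143 143 143 143]
101 [127 122 204 232 231 232 231 231 229 171 145 144 143 144 144]
102 [127 122 203 233 231 232 232 232 230 173 145 144 143 143 143]
[446.37643249 371.37225644 132.        ] [array([562.63925013, 385.62654762]), array([570.12273413, 386.39283189])]
[320. 266.]
```

```bash
python3 d.py 532.3 386 165 97.1
```

```text
[-6.5 53.3 95.5] [ 0.    0.01 -0.65]
```

```bash
python3 -m pendant '[[50,-6,53,0,0,0,-0.6],[50,-6,53,50,0,0,-0.6],[50,-6,53,92,0,0,-0.6],[50,-6,53,92,0,0,-0.6],[50,-6,53,92,0,0,-0.6],[50,-6,53,92,0,0,-0.6]]' 40
cat > edge.py <<'E'
import sys
from h import *
im=manip.snapshot("wrist"); g=cv2.cvtColor(im,cv2.COLOR_BGR2GRAY); cv2.imwrite("pics/e%s.png"%sys.argv[1],im)
s=manip.read_state(); r=rot(s); P=[]
for v in range(20,200,6):
    q=g[v,280:360].astype(int); b=np.where(q>205)[0]
    if len(b) and 5<=b.max()-b.min()<=18: P.append(r.inv().apply(ray("wrist",[280+(b.min()+b.max())/2,v],132)-s["tcp_pos"]))
P=np.array(P); print(len(P),s["tcp_pos"],"x",P[:,0].min(),P[:,0].max()); k=np.polyfit(P[:,0],P[:,1],1); print("plate mid y_tool at x=0:",k[1],"slope deg",np.degrees(np.arctan(k[0])),"resid",np.std(P[:,1]-np.polyval(k,P[:,0])))
E
python3 edge.py 1; python3 look.py - cover_edge cover_handle cover
```

```text
time: 11.85
tcp_pos: [532.8, 387.5, 171.5]
ee_rot: [0.002, -0.06, 0.998, 0.001]
contact_force: [1.0, -0.8, 1.0]
finger_gap: 0.577
gripper_force: 0.0
20 [532.77527445 387.71186245 171.6558401 ] x 26.97644829396013 89.41807044189002
plate mid y_tool at x=0: -3.4231783799500577 slope deg -0.5583510455348147 resid 0.13122959120573147
cover_edge [([527.7, 388.2, 130.1], [321.0, 230.0], 0.75)]
cover_handle [([528.4, 353.3, 65.8], [276.0, 197.0], 0.91)]
cover [([526.3, 394.2, 73.4], [329.0, 204.0], 0.57)]
12.1 [531.6 387.6 169.8]
```

```bash
python3 -m pendant '[[50,0,0.6,40,0,0,0],[50,0,0.6,72,0,0,0],[50,0,0.6,72,0,0,0],[0,0,0.6,72,0,0,0],[0,0,0.6,72,0,0,0],[0,0,0.6,72,0,0,0],[0,0,0.6,72,0,0,0],[0,0,0.6,72,0,0,0]]' 40; python3 -m pendant '[[0,0,0,0,0,0,0],[0,0,0,0,0,0,0]]'
```

```text
time: 12.9
tcp_pos: [531.2, 388.2, 97.0]
ee_rot: [0.001, -0.061, 0.998, 0.0]
contact_force: [0.1, -0.2, 0.7]
finger_gap: 0.202
gripper_force: 0.0
time: 13.1
tcp_pos: [531.1, 388.0, 96.7]
ee_rot: [0.0, -0.061, 0.998, 0.0]
contact_force: [-0.3, -0.9, 4.1]
finger_gap: 0.156
gripper_force: 40.0
```

```bash
python3 -m pendant '[[0,0,0,-15,0,0,0],[0,0,0,-40,0,0,0],[0,0,0,-75,0,0,0],[0,0,0,-115,0,0,0],[0,0,0,-155,0,0,0],[0,0,0,-190,0,0,0],[0,0,0,-190,0,0,0]]'
python3 - <<'E'
from h import *
for t in ("driver","assort","log","tape","rest","rest_seat"):
    pass
print(manip.read_state()["qpos"])
E
```

```text
time: 13.8
tcp_pos: [532.8, 389.1, 293.0]
ee_rot: [0.004, -0.061, 0.998, 0.003]
contact_force: [0.8, -0.3, -1.4]
finger_gap: 0.154
gripper_force: 40.0
[-0.91251515  0.31695073  0.31944509  1.33428293 -0.09930516  1.49532542
  1.09097572]
```

```bash
cat > rest.py <<'E'
import sys
from h import *
oy,oz=map(float,sys.argv[1:3])
Rc=(R.from_euler("z",-5.3,degrees=True)*R.from_euler("x",40,degrees=True)).as_matrix()
Rt=np.c_[-Rc[:,0],-Rc[:,2],-Rc[:,1]]
P=np.array([572.5,84.5,60])+Rc@[0,28+oy,7+oz]
print(P,np.linalg.det(Rt),*delta(P,Rt))
E
python3 rest.py 6 90; python3 rest.py 6 0
```

```text
[569.14649625  48.35032728 156.16108971] 1.0000000000000002 [   6.5 -343.4  134.8] [8.36 0.97 1.88]
[574.49021647 105.95388215  87.21708983] 1.0000000000000002 [  -5.2 -287.3  204.2] [8.36 0.97 1.88]
```

```bash
python3 -m pendant '[[0,6,-343,100,8.4,1,1.9],[0,6,-343,100,8.4,1,1.9],[0,6,-343,100,8.4,1,1.9],[0,6,-343,100,8.4,1,1.9],[0,6,-343,100,8.4,1,1.9],[0,6,-343,100,8.4,1,1.9],[0,6,-343,100,8.4,1,1.9],[0,6,-343,134,8.4,1,1.9]]'; python3 rest.py 6 90;  python3 - <<'E'
from h import *
print(np.round(manip.read_state()["qpos"],2))
E
```

```text
time: 14.6
tcp_pos: [566.8, 39.8, 152.8]
ee_rot: [-0.025, 0.045, 0.902, -0.429]
contact_force: [1.3, -0.9, -2.6]
finger_gap: 0.155
gripper_force: 40.0
[569.14649625  48.35032728 156.16108971] 1.0000000000000002 [-1.4  2.9 -9. ] [-0.16 -0.12 -0.01]
[-0.91  0.59  0.51  1.59  0.47  1.53  0.92]
```

```bash
python3 -m pendant '[[0,-1,33,-9,0,0,0],[0,-1,60,-9,0,0,0],[0,-1,60,-9,0,0,0],[0,-1,60,-9,0,0,0]]'; python3 rest.py 6 0
cat > chk.py <<'E'
import sys
from h import *
for c in sys.argv[1].split(","):
    manip.snapshot(c)
    for t in sys.argv[2:]:
        print(c,t,[(np.round(w(c,d["at"]),1).tolist(),round(d["conf"],2)) for d in manip.tip_of(c,t)[:4]])
E
python3 chk.py scene,side cover cover_handle cover_edge rest_seat
python3 - <<'E'
from h import *
a=[]
for c in("scene","side"): a.append(cv2.resize(manip.snapshot(c)[150:300,250:450],(400,300),interpolation=2))
cv2.imwrite("pics/r1.png",np.hstack(a))
E
```

```text
time: 15.0
tcp_pos: [570.9, 91.7, 110.3]
ee_rot: [-0.025, 0.04, 0.903, -0.428]
contact_force: [0.5, -0.4, -1.4]
finger_gap: 0.16
gripper_force: 40.0
[574.49021647 105.95388215  87.21708983] 1.0000000000000002 [-2.4 27.1  3.4] [-0.12 -0.08  0.07]
scene cover [([565.2, 77.1, 91.8], 0.98), ([315.8, 532.8, 61.8], 0.97), ([199.5, 310.0, 63.8], 0.61)]
scene cover_handle [([289.9, 504.8, 63.2], 0.77), ([564.2, 50.4, 118.1], 0.7), ([182.0, 344.7, 63.4], 0.56), ([765.2, 247.9, -2.6], 0.55)]
scene cover_edge [([192.8, 318.1, 122.5], 0.92), ([572.5, 120.2, 135.8], 0.77), ([543.0, -435.0, 92.5], 0.72)]
scene rest_seat [([538.6, -433.9, 88.9], 0.42)]
side cover [([573.2, 76.5, 88.1], 0.81), ([197.5, 309.9, 58.8], 0.58), ([375.4, 206.8, 0.3], 0.42), ([534.5, -178.8, 3.3], 0.2)]
side cover_handle [([566.9, 46.7, 116.3], 0.98), ([291.9, 502.0, 59.7], 0.91), ([741.5, -322.7, -0.1], 0.67), ([184.0, 344.9, 60.2], 0.6)]
side cover_edge [([197.3, 316.3, 122.6], 0.91), ([575.6, 118.1, 133.9], 0.84), ([314.9, 531.4, 117.8], 0.65)]
side rest_seat []
```

View pics/r1.png

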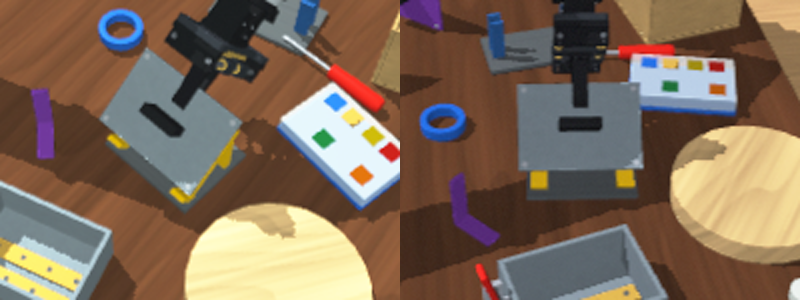

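```bash
python3 -m pendant '[[0,-2,10,4,0,0,0],[0,-2,20,5,0,0,0],[0,-2,23,5,0,0,0],[0,-2,23,5,0,0,0]]'; python3 -m pendant '[[0,0,2,0,0,0,0],[0,0,2,0,0,0,0]]'; python3 -m pendant '[[0,0,2,0,0,0,0],[0,0,2,0,0,0,0]]'; python3 rest.py 6 0
```

```text
time: 16.0
tcp_pos: [573.9, 102.6, 89.2]
ee_rot: [-0.025, 0.04, 0.903, -0.428]
contact_force: [0.2, 0.3, -3.3]
finger_gap: 0.154
gripper_force: 40.0
time: 16.2
tcp_pos: [574.5, 103.3, 88.7]
ee_rot: [-0.025, 0.041, 0.903, -0.427]
contact_force: [-1.0, -0.4, -2.7]
finger_gap: 0.159
gripper_force: 40.0
time: 16.4
tcp_pos: [574.7, 104.1, 87.6]
ee_rot: [-0.024, 0.041, 0.903, -0.427]
contact_force: [-0.2, 0.1, -2.0]
finger_gap: 0.16
gripper_force: 40.0
[574.49021647 105.95388215  87.21708983] 1.0000000000000002 [ 0.4  1.5 -1.1] [-0.12 -0.08  0.04]
```

```bash
for i in 1 2; do python3 -m pendant '[[0,0,2,0,0,0,0],[0,0,2,0,0,0,0]]' | grep -E "tcp|contact"; done; python3 chk.py scene cover cover_handle
```

```text
tcp_pos: [574.7, 104.5, 87.0]
contact_force: [-2.0, -2.0, 2.8]
tcp_pos: [574.7, 104.7, 86.8]
contact_force: [-3.5, -3.6, 9.1]
scene cover [([572.1, 88.5, 65.7], 0.96), ([312.6, 531.8, 61.4], 0.84), ([199.1, 311.1, 65.4], 0.62)]
scene cover_handle [([284.9, 506.6, 61.9], 0.72), ([566.3, 60.8, 94.3], 0.57)]
```

```bash
python3 -m pendant '[[0,0,-1,0,0,0,0],[36,0,-1,0,0,0,0],[36,0,-1,0,0,0,0],[36,0,-1,0,0,0,0]]'|grep -E "finger|contact"; python3 -m pendant '[[36,0,0,-30,0,0,0],[36,0,0,-70,0,0,0],[36,0,-10,-120,0,0,0],[36,0,-20,-160,0,0,0],[36,0,-20,-160,0,0,0]]'; python3 chk.py scene,side cover cover_handle cover_edge
```

```text
contact_force: [1.0, 0.2, -0.2]
finger_gap: 0.342
time: 17.85
tcp_pos: [587.9, 222.8, 205.4]
ee_rot: [-0.02, 0.039, 0.905, -0.424]
contact_force: [-0.1, -0.0, -0.2]
finger_gap: 0.416
gripper_force: 0.0
scene cover [([570.2, 85.2, 60.8], 0.89), ([200.2, 311.2, 67.0], 0.88), ([314.1, 532.7, 62.1], 0.63)]
scene cover_handle [([564.4, 55.9, 89.1], 0.97), ([180.0, 346.7, 62.2], 0.92), ([288.8, 504.8, 62.6], 0.83), ([530.9, -173.9, 74.4], 0.27)]
scene cover_edge [([192.9, 318.2, 121.6], 0.84), ([310.6, 528.1, 125.9], 0.59), ([575.8, 129.3, 103.7], 0.57), ([739.2, -321.1, 1.1], 0.44)]
side cover [([198.5, 311.0, 61.2], 0.92), ([416.6, -206.1, 136.3], 0.68), ([575.3, 82.0, 54.5], 0.62), ([311.8, 534.1, 60.7], 0.62)]
side cover_handle [([180.2, 342.9, 59.7], 0.9), ([289.8, 505.0, 58.1], 0.61), ([570.3, 56.1, 87.7], 0.56)]
side cover_edge [([579.9, 128.3, 102.7], 0.87), ([313.7, 530.9, 121.1], 0.72), ([195.9, 317.0, 126.4], 0.57)]
```

```bash
cat > hand.py <<'E'
import sys
from h import *
oz=float(sys.argv[1])
Rc=(R.from_euler("z",-5.3,degrees=True)*R.from_euler("x",40,degrees=True)).as_matrix()
Rt=np.c_[-Rc[:,0],Rc[:,1],-Rc[:,2]]
P=np.array([572,83.5,59])+Rc@[0,0,21+oz]
print(P,*delta(P,Rt))
E
python3 hand.py 100; python3 d.py 580 120 300 85
```

```text
[564.81566504   6.05522066 151.69137762] [  0.3 -95.2 194.3] [-15.12  -0.12  -0.03]
[  -2.3 -137.4   11.5] [-8.46 -0.13 -0.04]
```

```bash
python3 -m pendant '[[45,-2,-137,11,-8.4,0,0],[45,-2,-137,11,-8.4,0,0],[45,-2,-137,11,-8.4,0,0],[45,-2,-137,11,-8.4,0,0],[45,-2,-137,11,-8.4,0,0],[45,-2,-137,11,-8.4,0,0]]';python3 hand.py 100
```

```text
time: 18.85
tcp_pos: [580.4, 120.0, 302.4]
ee_rot: [-0.003, 0.049, 0.999, 0.001]
contact_force: [0.1, 0.7, -0.1]
finger_gap: 0.52
gripper_force: 0.0
[564.81566504   6.05522066 151.69137762] [   3.4 -115.3  150.5] [-6.64 -0.04 -0.07]
```

```bash
python3 -m pendant '[[45,3,-115,60,-6.64,0,0],[45,3,-115,150,-6.64,0,0],[45,3,-115,150,-6.64,0,0],[45,3,-115,150,-6.64,0,0],[45,3,-115,150,-6.64,0,0],[45,3,-115,150,-6.64,0,0]]';python3 hand.py 0; python3 look.py w4 cover_handle cover
python3 - <<'E'
from h import *
d=manip.tip_of("wrist","cover_handle")[0]; s=manip.read_state()
print("handle in tool",np.round(rot(s).inv().apply(w("wrist",d["at"])-s["tcp_pos"]),1),s["qpos"])
E
```

```text
time: 19.45
tcp_pos: [561.9, 1.1, 146.6]
ee_rot: [0.009, 0.053, 0.94, 0.338]
contact_force: [-0.5, -0.0, 0.1]
finger_gap: 0.518
gripper_force: 0.0
[570.75313195  70.05917053  75.08693331] [-2.8  8.1 99.4] [-0.09 -0.05 -0.22]
cover_handle [([568.4, 62.7, 88.5], [327.0, 213.0], 0.69)]
cover [([570.1, 90.6, 66.6], [333.0, 199.0], 0.92)]
19.6 [565.5   8.3 152.5]
handle in tool [ 1.2  3.5 84.1] [-0.1392588   0.35457674  0.57905152  1.79539653 -0.84251073  1.42503206
  2.2091399 ]
```

View pics/w4.png

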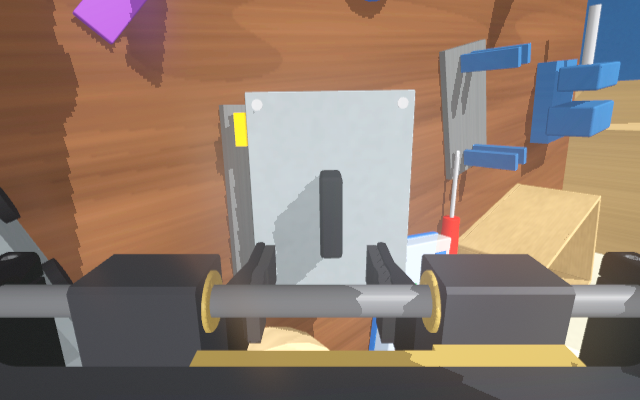

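```bash
python3 - <<'E'
from h import *
m=manip.camera_model("wrist"); s=manip.read_state(); r=rot(s).as_matrix(); T=np.array(m["T"])
Rt=r.T@T[:3,:3]; o=r.T@(T[:3,3]-s["tcp_pos"])
for px in((320,170),(342,170),(320,258),(342,258),(331,214)):
    v=np.linalg.inv(m["mtx"])@np.r_[px,1]; v=Rt@[v[0],-v[1],-v[2]]; print(px,np.round(o+v*(72-o[2])/v[2],1))
E
python3 hand.py 0
```

```text
(320, 170) [35.1 -1.4 72. ]
(342, 170) [35.1 13.2 72. ]
(320, 258) [-28.3  -1.4  72. ]
(342, 258) [-28.3  14.3  72. ]
(331, 214) [ 4.6  6.2 72. ]
[570.75313195  70.05917053  75.08693331] [ 0.1 -2.6 99.1] [-0.08 -0.05 -0.03]
```

```bash
python3 -m pendant '[[45,3,6,0,0,0,0],[45,3,6,40,0,0,0],[45,3,6,80,0,0,0],[45,3,6,97,0,0,0],[45,3,6,97,0,0,0]]'; python3 -m pendant '[[0,0,0,0,0,0,0],[0,0,0,0,0,0,0],[0,0,0,0,0,0,0],[0,0,0,0,0,0,0],[0,0,0,0,0,0,0],[0,0,0,0,0,0,0]]' 45
```

```text
time: 20.15
tcp_pos: [566.0, 77.3, 80.0]
ee_rot: [0.01, 0.044, 0.94, 0.339]
contact_force: [0.4, -0.2, -0.1]
finger_gap: 0.52
gripper_force: 0.0
time: 20.75
tcp_pos: [568.1, 70.1, 80.4]
ee_rot: [0.013, 0.048, 0.94, 0.337]
contact_force: [-0.5, -5.6, 0.5]
finger_gap: 0.182
gripper_force: 44.9
```

```bash
python3 -m pendant '[[0,0,0,-10,0,0,0],[0,0,0,-40,0,0,0],[0,0,0,-80,0,0,0],[0,0,20,-130,0,0,0],[0,0,40,-180,0,0,0],[0,0,40,-180,0,0,0]]'; python3 d.py 532 -178 240 103; python3 -c "
from h import *
print(manip.read_state()['qpos'])"
```

```text
time: 21.35
tcp_pos: [563.1, -14.2, 251.2]
ee_rot: [0.017, 0.047, 0.94, 0.338]
contact_force: [0.1, 0.2, -3.0]
finger_gap: 0.18
gripper_force: 44.9
[  14.7 -135.2  -97. ] [ 6.52  1.08 -2.99]
[-0.13604268  0.26225248  0.61522099  1.69054869 -0.78054689  1.5618369
  2.09677392]
```

```bash
python3 -m pendant '[[0,15,-135,-97,6.5,1.1,-3],[0,15,-135,-97,6.5,1.1,-3],[0,15,-135,-97,6.5,1.1,-3],[0,15,-135,-97,6.5,1.1,-3],[0,15,-135,-97,6.5,1.1,-3],[0,15,-135,-97,6.5,1.1,-3],[0,15,-135,-97,6.5,1.1,-3],[0,15,-135,-97,6.5,1.1,-3]]'; python3 d.py 532 -178 240 103; python3 look.py w5 cover_handle cover box_rim; python3 chk.py scene,side cover cover_handle box_rim;  python3 -c "
from h import *
print(manip.read_state()['qpos'], rot().as_matrix().round(3))"
```

```text
time: 22.15
tcp_pos: [529.2, -174.8, 232.9]
ee_rot: [-0.006, -0.115, 0.993, 0.004]
contact_force: [0.2, -0.9, -2.9]
finger_gap: 0.18
gripper_force: 44.9
[-1.9 -3.7 -7.1] [ 0.09 -0.11  0.03]
cover_handle [([529.6, -178.0, 243.2], [315.0, 275.0], 0.64), ([416.9, -203.1, 134.5], [317.0, 46.0], 0.2)]
cover [([526.9, -176.6, 213.7], [319.0, 247.0], 0.56)]
box_rim []
22.35 [ 529.5 -175.4  233.1]
scene cover [([527.8, -174.1, 211.4], 0.94), ([197.4, 310.2, 63.0], 0.91), ([314.8, 534.6, 65.0], 0.8)]
scene cover_handle [([181.8, 345.5, 65.2], 0.93), ([288.7, 502.3, 60.0], 0.72)]
scene box_rim [([530.1, -173.1, 71.2], 0.61)]
side cover [([318.0, 536.3, 62.9], 0.77), ([200.4, 310.3, 60.0], 0.61), ([534.6, -177.4, 211.6], 0.59)]
side cover_handle [([181.6, 344.8, 58.9], 0.93), ([292.3, 499.1, 59.6], 0.75), ([529.9, -176.3, 245.8], 0.55), ([430.9, -198.0, 83.0], 0.33)]
side box_rim [([537.6, -176.3, 69.2], 0.84)]
[-0.31126565  0.13985568  0.6444921   1.67852467 -0.08638768  1.3640519
  2.15066024] [[-0.973 -0.23  -0.011]
 [-0.23   0.973  0.005]
 [ 0.01   0.007 -1.   ]]
```

View pics/w5.png

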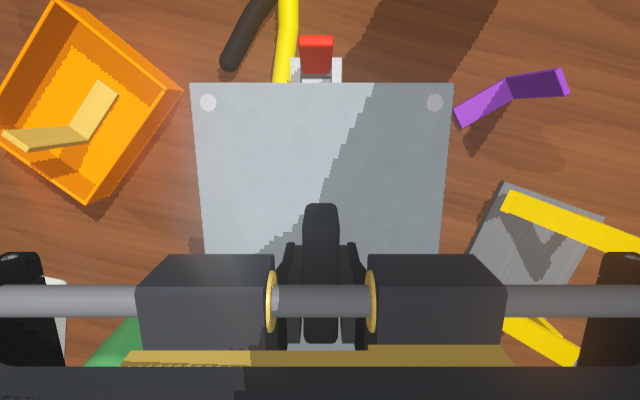

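```bash
python3 -m pendant '[[0,0,0,40,0,0,0],[0,0,0,80,0,0,0],[0,-1,-1,115,0.09,-0.1,0],[0,-1,-1,115,0.09,-0.1,0],[0,-1,-1,115,0.09,-0.1,0]]'
cat > al.py <<'E'
import sys
from h import *
from scipy.optimize import differential_evolution
from scipy.ndimage import map_coordinates
def rect(hx,hy,z):
    t=np.linspace(-1,1,60); o=np.ones(60)
    return np.r_[np.c_[t*hx,o*hy,o*z],np.c_[t*hx,-o*hy,o*z],np.c_[o*hx,t*hy,o*z],np.c_[-o*hx,t*hy,o*z]]
def grad(im,s): 
    im=cv2.GaussianBlur(im,(0,0),s).astype(float); return np.minimum(60,np.sqrt(sum(cv2.Sobel(im,6,a,1-a).__pow__(2).sum(2) for a in(0,1)))/4)
def proj(c,P):
    m=manip.camera_model(c); p=(np.linalg.inv(np.array(m["T"]))@np.c_[P,np.ones(len(P))].T)[:3]
    u=np.array(m["mtx"])@np.array([p[0],-p[1],-p[2]]); return u[:2]/u[2]
def align(ims,pts,x0,rng=(12,12,6),zr=0):
    G={c:[grad(i,s) for s in(2.0,1.0)] for c,i in ims.items()}
    def f(v):
        P=R.from_euler("z",v[2],degrees=True).apply(pts)+[v[0],v[1],v[3] if zr else 0]
        return -sum(map_coordinates(g,proj(c,P)[::-1],order=1).mean() for c,gs in G.items() for g in gs)
    b=[(x0[i]-rng[i],x0[i]+rng[i]) for i in range(3)]+([(-zr,zr)] if zr else [])
    r=differential_evolution(f,b,seed=1,tol=1e-8,popsize=20); return np.round(r.x,2),round(r.fun,2)
E
python3 - <<'E'
from al import *
old={c:cv2.imread(f"pics/{c}0.png") for c in("scene","side")}
bx=np.r_[rect(87,62,70),rect(81,56,70)]
print("box",align(old,bx,(532,-177,13)),[align({c:i},bx,(532,-177,13)) for c,i in old.items()])
s=manip.read_state(); new={}
for c in("scene","side"): new[c]=manip.snapshot(c); cv2.imwrite(f"pics/{c}1.png",new[c])
z=s["tcp_pos"][2]-21
cv=np.r_[rect(87,62,z+14),rect(87,62,z+8)]
print("cover",align(new,cv,(530,-176,13),zr=8),[align({c:i},cv,(530,-176,13),zr=8) for c,i in new.items()], z)
print(s["tcp_pos"],rot(s).as_matrix().round(3),s["contact_force"])
E
```

```text
time: 23.25
tcp_pos: [530.0, -174.2, 119.0]
ee_rot: [0.0, -0.116, 0.993, -0.001]
contact_force: [0.3, -0.7, -2.7]
finger_gap: 0.181
gripper_force: 44.9Traceback (most recent call last):
  File "<stdin>", line 4, in <module>
  File "al.py", line 19, in align
    r=differential_evolution(f,b,seed=1,tol=1e-8,popsize=20); return np.round(r.x,2),round(r.fun,2)
    return fun(*args, **kwargs)
    ret = solver.solve()
    next(self)
    ~~~~^^^^^^
    energy = self.func(parameters)
    return self.f(x, *self.args)
           ~~~~~~^^^^^^^^^^^^^^^
  File "al.py", line 17, in f
    return -sum(map_coordinates(g,proj(c,P)[::-1],order=1).mean() for c,gs in G.items() for g in gs)
            ~~~^^^^^^^^^^^^^^^^^^^^^^^^^^^^^^^^^^^^^^^^^^^^^^^^^^^^^^^^^^^^^^^^^^^^^^^^^^^^^^^^^^^^^
  File "al.py", line 17, in <genexpr>
    return -sum(map_coordinates(g,proj(c,P)[::-1],order=1).mean() for c,gs in G.items() for g in gs)
                                  ~~~~^^^^^
  File "al.py", line 11, in proj
    m=manip.camera_model(c); p=(np.linalg.inv(np.array(m["T"]))@np.c_[P,np.ones(len(P))].T)[:3]
ValueError: time passes only in moves, steps and waits
```

```bash
python3 - <<'E'
s=open("al.py").read()
s=s.replace("def proj(c,P):\n    m=manip.camera_model(c);","CM={c:manip.camera_model(c) for c in('scene','side')}\ndef proj(c,P):\n    m=CM[c];")
open("al.py","w").write(s)
E
cat > al_run.py <<'E'
from al import *
old={c:cv2.imread(f"pics/{c}0.png") for c in("scene","side")}
bx=np.r_[rect(87,62,70),rect(81,56,70)]
print("box",align(old,bx,(532,-177,13)),[align({c:i},bx,(532,-177,13)) for c,i in old.items()])
s=manip.read_state(); new={}
for c in("scene","side"): new[c]=manip.snapshot(c); cv2.imwrite(f"pics/{c}1.png",new[c])
z=s["tcp_pos"][2]-21
cv=np.r_[rect(87,62,z+14),rect(87,62,z+8)]
print("cover",align(new,cv,(530,-176,13),zr=8),[align({c:i},cv,(530,-176,13),zr=8) for c,i in new.items()], z)
print(s["tcp_pos"],rot(s).as_matrix().round(3),s["contact_force"])
E
python3 al_run.py
```

```text
box (array([ 536.44, -171.31,   12.25]), np.float64(-179.47)) [(array([ 532.34, -177.08,   12.98]), np.float64(-98.37)), (array([ 537.84, -170.96,   13.19]), np.float64(-85.24))]
cover (array([ 531.  , -177.06,   14.43,    2.98]), np.float64(-131.57)) [(array([ 531.33, -177.86,   14.15,    8.  ]), np.float64(-66.69)), (array([ 532.34, -183.04,   12.25,    8.  ]), np.float64(-69.18))] 98.03257856868235
[ 530.04829907 -174.16385295  119.03257857] [[-0.973 -0.231  0.   ]
 [-0.231  0.973 -0.002]
 [ 0.    -0.002 -1.   ]] [ 0.30199862 -0.69775963 -2.71489416]
```

```bash
cat > al2.py <<'E'
from al import *
old={c:cv2.imread(f"pics/{c}0.png") for c in("scene","side")}
new={c:cv2.imread(f"pics/{c}1.png") for c in("scene","side")}
V=lambda hx,hy,z0,z1:np.r_[tuple(np.c_[np.full(40,a*hx),np.full(40,b*hy),np.linspace(z0,z1,40)] for a in(-1,1) for b in(-1,1))]
bx=np.r_[rect(87,62,70),rect(81,56,70)]; bo=rect(87,62,70)
for c in old: print(c,"box in+out",align({c:old[c]},bx,(535,-177,13),(6,4,3)),"out",align({c:old[c]},bo,(535,-177,13),(8,8,3)))
for dz in(0,3):
    z=98+dz; cv=np.r_[rect(87,62,z+14),rect(87,62,z+8)]
    for c in new: print(dz,c,"cover",align({c:new[c]},cv,(532,-177,13.3),(8,8,2)),"top",align({c:new[c]},rect(87,62,z+14),(532,-177,13.3),(8,8,2)))
E
python3 al2.py
```

```text
scene box in+out (array([ 532.34, -177.08,   12.98]), np.float64(-98.37)) out (array([ 533.31, -175.6 ,   14.14]), np.float64(-108.35))
side box in+out (array([ 538.23, -173.  ,   12.51]), np.float64(-82.87)) out (array([ 534.66, -177.03,   13.  ]), np.float64(-90.14))
0 scene cover (array([ 528.14, -175.57,   14.09]), np.float64(-66.48)) top (array([ 529.56, -176.41,   13.99]), np.float64(-67.7))
0 side cover (array([ 533.45, -176.77,   12.41]), np.float64(-68.43)) top (array([ 533.15, -179.05,   12.24]), np.float64(-71.33))
3 scene cover (array([ 529.35, -176.45,   14.12]), np.float64(-66.6)) top (array([ 530.81, -177.2 ,   14.  ]), np.float64(-67.79))
3 side cover (array([ 533.03, -179.1 ,   12.36]), np.float64(-68.84)) top (array([ 532.75, -181.45,   12.37]), np.float64(-71.67))
```

Run:
```python
from h import *
im=manip.snapshot("wrist"); cv2.imwrite("pics/w6.png",im); h=cv2.cvtColor(im,cv2.COLOR_BGR2HSV)
red=(cv2.inRange(h,(0,150,60),(8,255,255))|cv2.inRange(h,(172,150,60),(180,255,255))); red[200:]=0
n,l,st,_=cv2.connectedComponentsWithStats(red); i=1+np.argmax(st[1:,4]); print("red",st[i])
m=manip.camera_model("wrist"); s=manip.read_state(); r=rot(s).as_matrix(); T=np.array(m["T"])
def tool(px,z):
    return np.round(r.T@(ray("wrist",px,z)-s["tcp_pos"]),1)
x,y,wd,ht,_=st[i]
for v in range(y,y+ht,max(1,ht//6)):
    c=np.where(l[v]==i)[0]; print(v,c.min(),c.max(),[tool([(c.min()+c.max()+1)/2,v],z).tolist() for z in(85,110,136)])
g=cv2.cvtColor(im,cv2.COLOR_BGR2GRAY).astype(int)
for v in range(60,210,15):
    e=np.abs(np.diff(cv2.GaussianBlur(im[v:v+1].astype(np.float32),(0,0),1),axis=1)).sum(2)[0]
    pk=[(j,int(e[j])) for j in range(100,540) if e[j]>40 and e[j]==e[max(0,j-4):j+5].max()]
    print(v,pk)
```

```text
red [ 287    0   60   46 2388]
0 287 346 [[126.3, -1.2, 35.5], [120.1, -1.0, 10.5], [113.6, -0.8, -15.5]]
7 289 345 [[123.2, -1.0, 35.5], [117.4, -0.8, 10.5], [111.3, -0.6, -15.5]]
14 290 344 [[120.1, -1.0, 35.5], [114.7, -0.8, 10.5], [109.0, -0.6, -15.5]]
21 291 342 [[117.0, -1.3, 35.5], [111.9, -1.1, 10.5], [106.7, -0.8, -15.4]]
28 293 342 [[113.8, -0.8, 35.5], [109.1, -0.6, 10.5], [104.3, -0.5, -15.4]]
35 293 341 [[110.6, -1.0, 35.5], [106.4, -0.9, 10.6], [101.9, -0.7, -15.4]]
42 295 340 [[107.4, -0.8, 35.6], [103.5, -0.6, 10.6], [99.5, -0.5, -15.4]]
60 [(112, 54), (255, 57), (276, 89), (296, 109), (326, 56), (342, 109), (357, 131)]
75 [(131, 56), (283, 63), (292, 56), (316, 55), (351, 127)]
90 [(189, 76), (399, 54), (453, 71), (536, 40)]
105 [(190, 72), (390, 55), (452, 64), (513, 79)]
120 [(192, 61), (386, 54), (450, 77), (519, 77)]
135 [(193, 61), (378, 51), (449, 67)]
150 [(194, 69), (369, 54), (447, 63)]
165 [(196, 68), (365, 55), (446, 67)]
180 [(197, 63), (353, 52), (444, 63)]
195 [(199, 69), (345, 52), (443, 50)]
```

```bash
python3 -m pendant '[[0,-2,-0.5,10,0,0,0],[0,-2,-0.5,20,0,0,0],[0,-2,-0.5,24,0,0,0],[0,-2,-0.5,24,0,0,0]]'|grep -E "tcp|cont"; for i in 1 2 3; do python3 -m pendant '[[0,0,0,2,0,0,0],[0,0,0,2,0,0,0]]'|grep -E "tcp|cont"; done
```

```text
tcp_pos: [531.4, -174.4, 93.5]
contact_force: [1.2, -0.2, -3.1]
tcp_pos: [532.0, -174.2, 92.3]
contact_force: [-0.2, 0.0, -2.7]
tcp_pos: [532.1, -174.2, 90.3]
contact_force: [-0.0, -0.1, -3.1]
tcp_pos: [532.0, -174.2, 88.3]
contact_force: [0.5, -0.7, -3.1]
```

```bash
for i in 1 2 ; do python3 -m pendant '[[0,0,0,1,0,0,0],[0,0,0,2,0,0,0],[0,0,0,2,0,0,0]]'|grep -E "tcp|cont"; done
```

```text
tcp_pos: [532.3, -174.2, 87.0]
contact_force: [0.5, 0.3, 2.5]
tcp_pos: [532.4, -174.1, 86.8]
contact_force: [-5.7, 2.7, 15.2]
```

```bash
python3 chk.py scene,side cover cover_handle
python3 - <<'E'
from h import *
s=manip.read_state(); r=rot(s); print("tool force",r.inv().apply(s["contact_force"]),"torque world",s["ft_torque"],"tool",r.inv().apply(s["ft_torque"]))
from al import *
new={}
for c in("scene","side"): new[c]=manip.snapshot(c); cv2.imwrite(f"pics/{c}2.png",new[c])
for z in (62,70):
    cv=np.r_[rect(87,62,z+14),rect(87,62,z+8)]
    print(z,"both",align(new,cv,(532,-177,13.3),(8,8,3)),[align({c:i},cv,(532,-177,13.3),(8,8,3)) for c,i in new.items()])
E
```

```text
scene cover [([315.7, 530.6, 62.5], 0.94), ([530.4, -173.6, 64.3], 0.8), ([196.8, 308.8, 66.3], 0.78)]
scene cover_handle [([527.6, -175.7, 98.8], 0.97), ([292.3, 503.1, 63.1], 0.65), ([181.6, 344.3, 62.3], 0.58), ([517.2, -423.0, -0.2], 0.41)]
side cover [([314.4, 534.2, 58.7], 0.77), ([537.7, -174.2, 61.2], 0.71), ([200.2, 312.4, 60.9], 0.62)]
side cover_handle [([536.5, -175.0, 102.3], 0.98), ([290.4, 502.3, 56.5], 0.91), ([184.4, 343.1, 60.8], 0.65)]
tool force [  4.51076215   4.05698865 -16.10169638] torque world [ 0.31493685  1.50426517 -0.01091362] tool [-0.65344296  1.39105369  0.00999667]
62 both (array([ 533.44, -173.58,   13.31]), np.float64(-122.05)) [(array([ 531.49, -174.45,   13.85]), np.float64(-66.32)), (array([ 535.07, -171.91,   13.44]), np.float64(-60.11))]
70 both (array([ 533.86, -177.08,   13.5 ]), np.float64(-125.61)) [(array([ 534.21, -176.53,   13.48]), np.float64(-66.47)), (array([ 533.84, -178.47,   12.91]), np.float64(-59.81))]
```

```bash
python3 -m pendant '[[0,0,0,-2,0,0,0],[0,0,0,-5,0,0,0],[0,0,0,-5,0,0,0]]'|grep -E "tcp|cont"; for i in 1 2; do python3 -m pendant '[[0,-2,0,0,0,0,0],[0,-2,0,0,0,0,0]]'|grep -E "tcp|cont"; done;  python3 - <<'E'
from al import *
new={c:cv2.imread(f"pics/{c}2.png") for c in("scene","side")}
for z in range(58,78,2):
    cv=np.r_[rect(87,62,z+14),rect(87,62,z+8)]
    print(z,align(new,cv,(533,-176,13.3),(8,8,2)))
E
```

```text
tcp_pos: [532.0, -174.2, 89.3]
contact_force: [-0.3, 0.4, -2.8]
tcp_pos: [534.0, -173.7, 89.0]
contact_force: [0.3, 0.4, -3.0]
tcp_pos: [534.8, -173.4, 88.9]
contact_force: [-3.5, 0.6, -1.9]
58 (array([ 530.94, -172.16,   13.9 ]), np.float64(-116.72))
60 (array([ 532.78, -172.76,   13.4 ]), np.float64(-119.14))
62 (array([ 533.44, -173.58,   13.31]), np.float64(-122.05))
64 (array([ 533.64, -174.37,   13.4 ]), np.float64(-124.38))
66 (array([ 533.78, -175.27,   13.42]), np.float64(-125.82))
68 (array([ 533.82, -176.15,   13.41]), np.float64(-126.23))
70 (array([ 533.86, -177.08,   13.5 ]), np.float64(-125.61))
72 (array([ 533.88, -177.98,   13.74]), np.float64(-123.99))
74 (array([ 533.97, -178.79,   13.93]), np.float64(-121.37))
76 (array([ 533.96, -179.75,   14.22]), np.float64(-117.9))
```

```bash
python3 -m pendant '[[0,3,0,0,0,0,0],[0,3,0,0,0,0,0]]'|grep -E "tcp|cont"; for i in 1 2 3; do python3 -m pendant '[[0,1.5,0,0,0,0,0],[0,1.5,0,0,0,0,0]]'|grep -E "tcp|cont"; done
```

```text
tcp_pos: [533.2, -174.0, 89.5]
contact_force: [-0.0, -0.1, -2.9]
tcp_pos: [531.7, -174.3, 89.6]
contact_force: [-0.0, 0.2, -2.4]
tcp_pos: [530.0, -174.7, 89.5]
contact_force: [0.6, -0.3, -2.3]
tcp_pos: [528.9, -175.0, 89.6]
contact_force: [0.8, -0.4, -1.6]
```

```bash
python3 -m pendant '[[0,-3,0,0,0,0,0],[0,-3,0,0,0,0,0]]'|grep -E "tcp|cont"; for i in 1 2 3; do python3 -m pendant '[[0,0,1.5,0,0,0,0],[0,0,1.5,0,0,0,0]]'|grep -E "tcp|cont"; done; echo; python3 -m pendant '[[0,0,-4,0,0,0,0],[0,0,-4,0,0,0,0]]'|grep -E "tcp|cont"; for i in 1 2 3; do python3 -m pendant '[[0,0,-1.5,0,0,0,0],[0,0,-1.5,0,0,0,0]]'|grep -E "tcp|cont"; done
```

```text
tcp_pos: [531.9, -174.3, 89.5]
contact_force: [-0.3, -0.7, -3.7]
tcp_pos: [531.6, -174.0, 89.6]
contact_force: [2.6, -3.5, -3.1]
tcp_pos: [531.5, -173.9, 89.9]
contact_force: [2.7, -5.9, -4.2]
tcp_pos: [531.5, -173.7, 90.1]
contact_force: [3.5, -7.5, -5.1]

tcp_pos: [531.2, -174.2, 89.5]
contact_force: [-0.3, -2.1, -1.0]
tcp_pos: [531.5, -174.5, 89.2]
contact_force: [-0.4, -0.1, -3.2]
tcp_pos: [532.1, -176.5, 89.3]
contact_force: [-0.3, -0.0, -2.9]
tcp_pos: [532.5, -178.3, 89.5]
contact_force: [-0.3, 0.6, -2.9]
```

```bash
python3 -m pendant '[[0,0,1.1,0,0,0,0],[0,0,1.1,0,0,0,0]]'|grep -E "tcp|cont"; for i in 1 2 3; do python3 -m pendant '[[0,0,0,1,0,0,0],[0,0,0,1.5,0,0,0]]'|grep -E "tcp|cont"; done
```

```text
tcp_pos: [532.2, -176.9, 89.4]
contact_force: [-0.4, 0.5, -2.7]
tcp_pos: [532.2, -177.1, 87.9]
contact_force: [-0.3, 0.1, -2.7]
tcp_pos: [532.4, -177.1, 86.9]
contact_force: [-0.6, 1.0, 3.8]
tcp_pos: [532.4, -177.1, 86.8]
contact_force: [-4.9, 3.5, 14.1]
```

```bash
python3 -m pendant '[[0,0,0,-2.5,0,0,0],[45,0,0,-2.5,0,0,0],[45,0,0,-2.5,0,0,0],[45,0,0,-2.5,0,0,0],[45,0,0,-2.5,0,0,0]]'|grep -E "cont|gap"; python3 -m pendant '[[45,0,0,-40,0,0,0],[45,0,0,-90,0,0,0],[45,0,0,-140,0,0,0],[45,0,0,-190,0,0,0],[45,0,0,-190,0,0,0]]'|grep -E "time|tcp|gap"
cat > w7.py <<'E'
from h import *
im=manip.snapshot("wrist"); s=manip.read_state(); cv2.imwrite("pics/w7.png",im)
for c in ("scene","side","wrist"):
    if c!="wrist": manip.snapshot(c)
    for t in("cover","cover_handle","clamp_tip","clamp_hinge"):
        print(c,t,[(np.round(w(c,d["at"]),1).tolist(),round(d["conf"],2)) for d in manip.tip_of(c,t) if np.hypot(*(w(c,d["at"])[:2]-[530,-177]))<150])
print(s["tcp_pos"],s["qpos"])
E
python3 w7.py
```

```text
contact_force: [-0.6, 0.1, -0.9]
finger_gap: 0.449
time: 30.3
tcp_pos: [535.5, -178.4, 285.0]
finger_gap: 0.515
scene cover [([533.2, -176.4, 64.7], 0.81)]
scene cover_handle [([531.5, -182.1, 101.5], 0.68)]
scene clamp_tip []
scene clamp_hinge [([426.3, -201.6, 84.2], 0.64)]
side cover [([536.5, -180.5, 59.1], 0.76)]
side cover_handle [([534.2, -176.9, 96.6], 0.72)]
side clamp_tip [([415.8, -203.7, 134.7], 0.49)]
side clamp_hinge []
wrist cover [([525.5, -174.2, 57.9], 0.81)]
wrist cover_handle [([522.6, -176.8, 89.9], 0.79)]
wrist clamp_tip [([409.5, -202.8, 129.4], 0.85), ([526.1, -176.5, 57.4], 0.44)]
wrist clamp_hinge [([421.2, -198.7, 69.6], 0.6)]
[ 534.01549306 -177.66584138  281.34117114] [-0.32282944  0.11053291  0.6530602   1.6104617  -0.06749018  1.43442229
  2.13904041]
```

```bash
python3 d.py 387.9 -210.3 200 103.2; python3 -m pendant '[[0,40,0,30,0,0,0],[0,90,0,60,0,0,0],[0,140,0,80,0,0,0],[0,150,0,80,0,0,0],[0,150,0,80,0,0,0]]'|grep -E "time|tcp|gap"; python3 d.py 387.9 -210.3 119.6 103.2
```

```text
[148.    0.8  77.3] [-0.02  0.    0.02]
time: 31.55
tcp_pos: [383.0, -212.2, 196.5]
finger_gap: 0.15
[-5.2  0.7 76.9] [ 0.    0.   -0.01]
```

```bash
python3 -m pendant '[[0,0,0.7,40,0,0,0],[0,0,0.7,77,0,0,0],[0,0,0.7,77,0,0,0]]'|grep -E "tcp|gap|cont"; python3 -m pendant '[[0,-10,0,0,0,0,0],[0,-18,0,0,0,0,0],[0,-24,0,0,0,0,0],[0,-28,0,-1,0,0,0],[0,-32,0,-2,0,0,0],[0,-36,0,-2,0,0,0],[0,-40,0,-2,0,0,0],[0,-46,0,-1,0,0,0]]'|grep -E "time|tcp|cont"; python3 chk.py scene clamp_tip
```

```text
tcp_pos: [383.7, -209.6, 117.2]
contact_force: [0.1, 0.8, -0.1]
finger_gap: 0.011
time: 32.65
tcp_pos: [430.9, -200.4, 121.4]
contact_force: [-1.0, -1.1, 0.4]
scene clamp_tip [([452.0, -196.3, 134.1], 0.6)]
```

```bash
python3 -m pendant '[[0,-7,0,2,0,0,0],[0,-13,0,6,0,0,0],[0,-19,0,11,0,0,0],[0,-24,0,16,0,0,0],[0,-27,0,22,0,0,0],[0,-29,0,28,0,0,0],[0,-30,0,33,0,0,0],[0,-30,0,36,0,0,0]]'|grep -E "time|tcp|cont"; python3 -m pendant '[[0,0,0,1,0,0,0],[0,0,0,1,0,0,0]]'|grep -E "tcp|cont"
```

```text
time: 33.55
tcp_pos: [460.7, -193.4, 85.5]
contact_force: [-4.1, 2.6, 21.7]
tcp_pos: [460.6, -193.4, 85.7]
contact_force: [-1.8, 1.3, 10.4]
```

```bash
for i in 1 2 3; do python3 -m pendant '[[0,0,0,1.5,0,0,0],[0,0,0,1.5,0,0,0]]'|grep -E "tcp|cont"; done; python3 chk.py scene,side clamp_tip cover clamp_hinge
```

```text
tcp_pos: [460.7, -193.4, 85.5]
contact_force: [-5.6, 2.7, 21.2]
tcp_pos: [460.8, -193.5, 85.3]
contact_force: [-9.6, 5.3, 31.5]
tcp_pos: [460.9, -193.5, 85.0]
contact_force: [-13.3, 5.4, 41.0]
scene clamp_tip [([483.7, -187.2, 81.6], 0.44)]
scene cover [([529.9, -176.6, 64.8], 0.68), ([317.9, 534.7, 66.4], 0.67), ([197.6, 309.1, 63.7], 0.65), ([344.6, -252.6, 4.2], 0.54)]
scene clamp_hinge [([427.6, -201.5, 82.2], 0.59)]
side clamp_tip [([574.1, 84.8, 58.4], 0.65)]
side cover [([538.9, -177.5, 60.8], 0.84), ([197.2, 312.2, 62.3], 0.83), ([316.8, 536.4, 63.0], 0.45)]
side clamp_hinge [([433.7, -200.7, 81.4], 0.66)]
```

```bash
python3 -m pendant '[[0,0,0,-20,0,0,0],[0,0,0,-60,0,0,0],[0,0,0,-110,0,0,0],[0,0,0,-150,0,0,0],[0,0,0,-150,0,0,0]]'|grep -E "time|tcp|cont"; python3 look.py w8 clamp_tip clamp_hinge cover; python3 chk.py scene,side clamp_tip cover cover_handle bent
```

```text
time: 35.25
tcp_pos: [462.9, -194.7, 235.5]
contact_force: [0.9, -0.2, 1.3]
clamp_tip [([481.9, -184.5, 75.0], [324.0, 215.0], 0.66)]
clamp_hinge [([422.5, -197.4, 72.8], [325.0, 151.0], 0.83)]
cover [([526.6, -176.8, 58.5], [320.0, 255.0], 0.66), ([512.8, -425.2, -6.6], [110.0, 174.0], 0.31)]
35.45 [ 459.  -193.   228.5]
scene clamp_tip [([487.1, -187.5, 83.8], 0.71)]
scene cover [([534.1, -177.3, 64.1], 0.83), ([317.7, 532.4, 63.7], 0.74), ([198.7, 312.7, 64.6], 0.58), ([369.8, 202.6, 2.5], 0.28)]
scene cover_handle [([532.9, -176.5, 97.2], 0.97), ([290.6, 506.5, 60.6], 0.89), ([180.5, 346.7, 62.6], 0.58), ([368.9, 205.1, -1.9], 0.48)]
scene bent [([518.0, -427.7, 4.3], 0.84), ([410.6, -19.3, -1.9], 0.54), ([485.0, -187.2, 82.6], 0.39)]
side clamp_tip [([764.2, 239.4, -1.3], 0.53), ([488.1, -189.7, 79.6], 0.5)]
side cover [([537.6, -179.1, 56.8], 0.82), ([314.2, 537.2, 62.0], 0.7), ([201.2, 313.1, 62.3], 0.66), ([432.2, -202.0, 85.0], 0.62)]
side cover_handle [([535.0, -180.4, 98.8], 0.9), ([183.0, 346.7, 58.1], 0.65), ([290.2, 499.6, 59.1], 0.62)]
side bent [([411.4, -17.3, -4.5], 0.62)]
```

```bash
python3 -c "
from cell import manip
print(manip.sign_off())"
```

```text
the job is handed in; nothing more can be done
None
```

I handed the job in at about 35.5 s: the bent strip is in the orange tray, the cover is on the enclosure and the clamp is shut, by the last camera readings and contact forces; the hand-in returned no verdict, and I didn't re-check the two straight strips once the cover was on.

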